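# Sweep the inspected mounts into the bay

### The job

Clear the inspected specimens from the microscope bench: with the fingertips, sweep the three round resin mounts gently across the bench and through the open front of the three-sided metal bay, until each lies flat and wholly inside it. Only push them along the bench: do not pinch them, lift them or tip them over. Leave the square mount, the slide box, the dropper bottle and the tweezers where they are.

Things in the scene. Friction and masses are not known exactly. Their poses are not given: they have to be found in the camera images.
- mount0: round resin specimen mount: ivory disc, 32 mm diameter, 15 mm high, about 30 g, with a small steel specimen showing in its top face, lying flat and loose on the bench, slides easily (a push of under 1 N); origin at the centre of its underside
- mount1: round resin specimen mount: ivory disc, 32 mm diameter, 15 mm high, about 30 g, with a small steel specimen showing in its top face, lying flat and loose on the bench, slides easily (a push of under 1 N); origin at the centre of its underside
- mount2: round resin specimen mount: ivory disc, 32 mm diameter, 15 mm high, about 30 g, with a small steel specimen showing in its top face, lying flat and loose on the bench, slides easily (a push of under 1 N); origin at the centre of its underside
- square_mount: square resin mount of the same ivory material, 30 x 30 x 15 mm, loose on the bench among the round ones; to be left alone; origin at the centre of its underside
- bay: collecting bay fixed to the bench: three aluminium walls (5 mm thick, 18 mm high) round a grey patch level with the bench, no lip. Outer size 100 (its x) by 160 mm (its y). Open on its -x side, towards the robot: mouth at x = -50 mm, back wall's inner face at x = +45 mm, side walls' inner faces at y = +-75 mm. Origin at bench level, centre of the outer outline. Turned up to 0.3 rad
- slide_box: closed grey and white box for microscope slides, 87 x 102 mm, 32 mm high (a small catch sticks out 2 mm on its -x side), loose; to be left alone; origin at the centre of its underside
- dropper: small amber bottle with black cap, 32 mm diameter, 60 mm high, standing loose; to be left alone; origin at the centre of its underside
- tweezers: brass tweezers lying flat, 140 mm long (along its x), 20 mm wide, 4 mm high, loose, off to the robot's right; to be left alone; origin at the centre of its underside

How it is judged:
By the outcome, as a careful person would: the job done as asked, in the order asked, and still so for the second after the job is handed in, with the robot touching nothing.
It also fails if it takes over 64 s, if anything falls off the work surface, if the arm or the gripper's body presses on something with over 40 N, if the wrist force passes 120 N, or if a joint passes its speed limit or range.

### The arm

A 7-joint arm with a two-finger parallel gripper is mounted at the origin on the work surface. World frame = base frame: x ahead of the robot, y to its left, z up, the work surface at z = 0. Lengths are in mm, angles in rad, forces in N, time in s.
With the tool pointing down it reaches from about 400 to 875 mm from the base axis. Payload 4.4 kg.
Tool frame: the origin (TCP) lies midway between the tips of the shut fingers; the grasp point (between the pads) lies 19 mm behind it; z points along the fingers, y is the line along which they close (so a half turn about z gives the same grasp; the last joint's range is limited). The gripper opens to 85 mm and grips with 20 to 120 N. Pads are 22 mm wide; open, the fingers measure 114 mm over their backs; the gripper's body (76 mm by 85 mm) begins 54 mm behind the grasp point. The pads swing forward as they close: fully open they stand 13 mm farther back than shut.
Start: joints at [1.236, 0.628, 0.038, 1.517, -0.027, 0.996, -0.02], TCP at [172.652, -626.665, 194.313] pointing down, gripper open.
Joint ranges: [-3.06, 3.06], [-0.37, 2.12], [-1.25, 1.32], [0.18, 2.47], [-1.1, 4.24], [0.23, 1.98], [-2.94, 2.94]. Speed limits (rad/s): [2.57, 2.57, 3.14, 3.14, 3.14, 3.14, 3.14].

### API

Orientations are given as [roll, pitch, yaw] about the fixed x, y, z axes, in that order (R = Rz(yaw) Ry(pitch) Rx(roll)).
In Python, from cell import telemetry, eyes, ctrl, finder gives the robot as it stands.
- The arm moves only by the tool move_arm, never from a script. Its argument "steps" is a list of rows, each a list of 7 numbers: the turn, a rotation vector about the world's x, y, z in degrees, then the shift along the world's x, y, z in m, then the finger opening in m, from 0 to 0.0854. A call has 1 to 5 rows; each row shifts and turns the commanded pose from where the row before left it; what a row does not reach is not made up. A row lasts 1/10 s, in which the tool goes at most 50 mm and 8.59 degrees, less where a joint would pass 70% of its speed; a pose out of reach is approached as far as the arm can. A call with a gripper value outside its range is refused whole. The fingers move at their own pace and stop on an object; the grip force is fixed at half the most. Time passes only in rows, so rows that do not move let the fingers close. It gives the time, the measured TCP pose, the force, the opening and the grip force at its end, in the units of the state.
- telemetry.read_state(): the state, without advancing time (a new reading comes with each control period).
- eyes.get_image(name): name is "scene" or "side" or "wrist"; returns (picture, depth): 400x640x3 uint8, blue, green, red; 400x640 float32, mm along the optical axis (not along the pixel's ray), 0 where there is no reading.
- eyes.calibration(name): a dict with "fx", "fy", "cx", "cy" (pixels), "position" and "attitude" of the camera in the world. Camera axes: x right, y down, z forward; pixel columns grow to the right and rows downward; lengths in mm; the calibration is good to about 2 mm. A picture is of the moment at which its call begins: read the wrist's pose just before it. calibration takes no time and is no camera call; for the wrist camera it gives the pose at the moment of the call.
- ctrl.finish_job(): hands the job in; it is judged then, once.
Trained networks look in the newest picture that a camera, given by its name, has taken for a name from the list of things; names that differ only in an ending like _2 or _b are one class to them, and where a whole thing is asked for, a point or a joint stands for the part that bears it (a point fixed in the world has none). Each returns a list of dicts, best first, with "confidence" (0 to 1); they miss things now and then, are a little off and sometimes report something else, mostly with a low value. They report only what shows in the picture. A call takes as long as a camera call.
- finder.boxes_of(camera, name): "location" ([x, y, z] in mm, in the coordinates of the camera as it stood for that picture, good to about 4 mm: the middle of the surface that is visible of it).
- finder.cut_out(camera, name): "mask" (400x640 bool, what is visible of it).
- finder.pinpoint(camera, name): "location" ([x, y, z] in mm, in the coordinates of the camera as it stood for that picture, good to about 4 mm: a listed point, or the origin of a listed thing).
The state is a dict: "clock": time; "qpos": joint angles; "qd": joint speeds; "tau": joint torques, N m; "eef_pos": TCP position; "tool_rot": TCP orientation; "force": force on the tool from outside, world axes, zero at the start; "torque": the same for the moment, N m; "width": finger opening in mm; "gripper_force": force on a finger pad.
Only numpy, scipy, OpenCV 4.12 (cv2) and the standard library are available. Lean on these libraries where they do the work, as an engineer would, in place of code of your own. Each camera call takes 0.05 s, during which the arm holds its last target. There are 200 camera calls.

## Working session

There is one attempt and no reset: what is moved stays moved. The work goes in short steps, Python scripts to look and compute and a tool call to move; the robot and the scene stay as the last step left them, time stands still between calls to the robot, and variables do not carry over. Pictures are saved under pics/ and viewed, at most 10 in all, crops included, and the job is handed in when it is done.

Besides the shell and the picture viewer there is one more tool, called after "Request:" as name([rows], argument=value, ...), one row to a line, values as JSON. move_arm: Moves the arm, as the interface text tells. Its arguments: {"type":"object","properties":{"steps":{"type":"array"}},"required":["steps"]}

```bash
mkdir -p pics; cat > h.py <<'E'
import numpy as np, cv2
from scipy.spatial.transform import Rotation as R
from cell import telemetry, eyes, ctrl, finder
def rot(c):
    a=np.array(c["attitude"],float)
    if a.shape==(3,3): return a
    return R.from_euler('xyz',a).as_matrix() if a.size==3 else R.from_quat(a).as_matrix()
def world(c,p): return rot(c)@np.array(p)+np.array(c["position"])
def cloud(c,d):
    v,u=np.mgrid[:400,:640]
    p=np.stack([(u-c["cx"])/c["fx"]*d,(v-c["cy"])/c["fy"]*d,d],-1)
    return p@rot(c).T+np.array(c["position"])
E
python3 - <<'E'
from h import *
for n in ["scene","side"]:
    im,d=eyes.get_image(n); c=eyes.calibration(n); cv2.imwrite(f"pics/{n}0.png",im); print(n,c)
    for t in ["mount0","square_mount","bay","slide_box","dropper","tweezers"]:
        for o in finder.pinpoint(n,t)[:4]: print(t,round(o["confidence"],2),world(c,o["location"]).round(0))
print(telemetry.read_state())
E
```

```text
scene {'fx': 387.01715746341546, 'fy': 387.01715746341546, 'cx': 321.96924042262805, 'cy': 193.57857087308628, 'position': array([1203.37530385,  -63.02654412,  690.44466647]), 'attitude': array([-2.38241558,  0.00439694,  1.63410006])}
mount0 0.57 [443.  56.  -2.]
mount0 0.49 [453. -67.  -1.]
mount0 0.48 [ 464. -167.   -1.]
square_mount 0.57 [473. 150.  -2.]
bay 0.82 [ 669. -177.   -3.]
slide_box 0.72 [640. 154.  -1.]
dropper 0.72 [709.   8.  -0.]
tweezers 0.71 [ 515. -387.   -0.]
side {'fx': 377.1267784913389, 'fy': 377.1267784913389, 'cx': 314.68686866969654, 'cy': 202.5869842735777, 'position': array([423.91005948, 414.55596345, 577.52685371]), 'attitude': array([-2.33967367,  0.01202783, -2.8421471 ])}
mount0 0.68 [ 469. -160.    4.]
mount0 0.54 [450. -65.   1.]
square_mount 0.68 [474. 149.   2.]
bay 0.74 [ 671. -180.   -2.]
slide_box 0.7 [640. 152.   1.]
dropper 0.55 [707.   5.   2.]
tweezers 0.65 [ 517. -389.    5.]
{'clock': 0.7, 'qpos': array([ 1.236232  ,  0.62833945,  0.03851134,  1.51737709, -0.02699174,
        0.99631792, -0.01999691]), 'qd': array([ 1.02268024e-03, -8.29494452e-04, -1.74937127e-03,  6.70360882e-05,
        9.36423144e-04,  1.09843102e-03, -1.41554237e-03]), 'tau': array([ 4.68943028e-06, -5.63124955e+01,  1.22536182e+00, -1.93755645e+01,
        1.09946830e-02,  1.52372468e-03, -4.25718596e-06]), 'eef_pos': array([ 172.62830606, -626.6879977 ,  194.36024917]), 'tool_rot': array([ 3.14151650e+00, -2.73686611e-05,  2.68738246e-01]), 'force': array([ 0.72113288, -0.25597572,  0.25505468]), 'torque': array([-0.03253228,  0.01353135,  0.00048308]), 'gripper_force': 0.0, 'width': 85.40190124193958}
```

```bash
python3 - <<'E'
from h import *
im,d=eyes.get_image("scene"); c=eyes.calibration("scene")
P=cloud(c,d)
m=finder.cut_out("scene","bay")[0]["mask"]
q=P[m&(d>0)]; w=q[(q[:,2]>13)&(q[:,2]<22)]
r=cv2.minAreaRect(w[:,:2].astype(np.float32)); print(r,cv2.boxPoints(r).round(0),np.percentile(q[:,2],[5,50,95]))
for n in["mount0","square_mount","slide_box","dropper","tweezers"]:
    for o in finder.cut_out("scene",n)[:4]:
        q=P[o["mask"]&(d>0)];h=np.percentile(q[:,2],90);t=q[q[:,2]>h-4]
        rr=cv2.minAreaRect(t[:,:2].astype(np.float32)); print(n,round(o["confidence"],2),h.round(1),np.round(rr[0]),np.round(rr[1]),round(rr[2],1),len(q))
E
```

```text
((673.8326416015625, -179.75033569335938), (160.7501220703125, 99.26243591308594), 80.12012481689453) [[ 611. -250.]
 [ 709. -267.]
 [ 737. -109.]
 [ 639.  -92.]] [-2.59972103 -0.29611045 16.66143561]
mount0 0.52 14.6 [445.  62.] [31. 29.] 3.7 122
mount0 0.46 15.0 [ 468. -167.] [30. 28.] 45.2 121
mount0 0.27 15.0 [477. 148.] [29. 28.] 52.9 125
square_mount 0.58 14.8 [476. 148.] [30. 30.] 54.8 164
slide_box 0.72 32.1 [644. 154.] [102.  90.] 79.9 1832
dropper 0.77 57.1 [711.   6.] [14. 13.] 51.9 272
tweezers 0.48 3.1 [ 507. -392.] [131.  18.] 14.7 133
```

View pics/scene0.png

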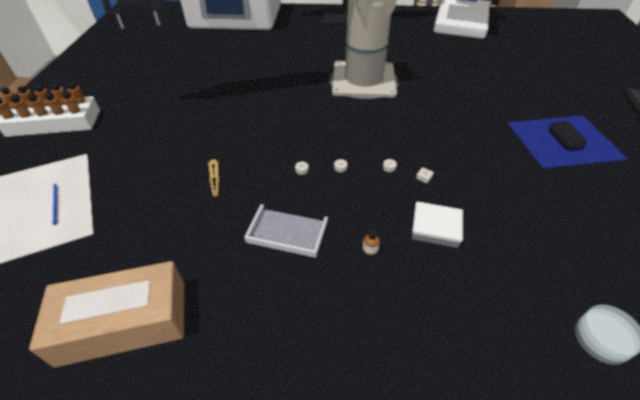

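Request:
move_arm([
  [0,0,-6.4,0.016,0.038,-0.004,0.016],
  [0,0,-6.4,0.016,0.038,-0.004,0.016],
  [0,0,-6.4,0.016,0.038,-0.004,0.016],
  [0,0,-6.4,0.016,0.038,-0.004,0.016],
  [0,0,-6.4,0.016,0.038,-0.004,0.016],
])

```text
clock: 1.55
eef_pos: [253.2, -435.2, 174.3]
tool_rot: [3.141, -0.001, -0.295]
force: [1.1, 0.8, -0.0]
width: 16.0
gripper_force: 0.0
```

Request:
move_arm([
  [0,0,0,0.016,0.038,-0.004,0.016],
  [0,0,0,0.016,0.038,-0.004,0.016],
  [0,0,0,0.016,0.038,-0.004,0.016],
  [0,0,0,0.016,0.038,-0.004,0.016],
  [0,0,0,0.016,0.038,-0.004,0.016],
])

```text
clock: 2.05
eef_pos: [333.4, -245.3, 154.5]
tool_rot: [3.141, -0.001, -0.29]
force: [1.8, -0.1, 1.0]
width: 15.9
gripper_force: 0.0
```

Request:
move_arm([
  [0,0,0,0.016,0.038,-0.004,0.016],
  [0,0,0,0.016,0.038,-0.004,0.016],
  [0,0,0,0.016,0.038,-0.004,0.016],
  [0,0,0,0.016,0.038,-0.004,0.016],
  [0,0,0,0.0,0.0,0,0.016],
])

```text
clock: 2.55
eef_pos: [399.0, -89.2, 138.1]
tool_rot: [-3.139, -0.001, -0.28]
force: [-0.4, -0.7, -0.1]
width: 15.8
gripper_force: 0.0
```

```bash
python3 - <<'E'
from h import *
for n in["wrist","scene"]:
    im,d=eyes.get_image(n); c=eyes.calibration(n); cv2.imwrite(f"pics/{n}1.png",im); P=cloud(c,d)
    for o in finder.cut_out(n,"mount0")[:5]:
        q=P[o["mask"]&(d>0)];h=np.percentile(q[:,2],90);t=q[q[:,2]>h-3]
        (x,y),r=cv2.minEnclosingCircle(t[:,:2].astype(np.float32)); print(n,round(o["confidence"],2),h.round(1),round(x),round(y),round(r,1),len(q))
    for o in finder.pinpoint(n,"mount0")[:4]: print(n,round(o["confidence"],2),world(c,o["location"]).round(0))
E
```

```text
wrist 0.84 16.0 449 -70 15.8 1052
wrist 0.71 15.6 441 57 16.2 1079
wrist 0.59 16.3 463 -171 15.9 1216
wrist 0.92 [440.  57.   3.]
wrist 0.91 [ 462. -174.    3.]
wrist 0.89 [449. -74.  -1.]
scene 0.62 15.0 452 -67 16.1 128
scene 0.49 15.0 444 62 15.5 132
scene 0.67 [442.  59.  -2.]
scene 0.6 [452. -67.  -1.]
scene 0.44 [ 468. -166.    1.]
```

View pics/wrist1.png

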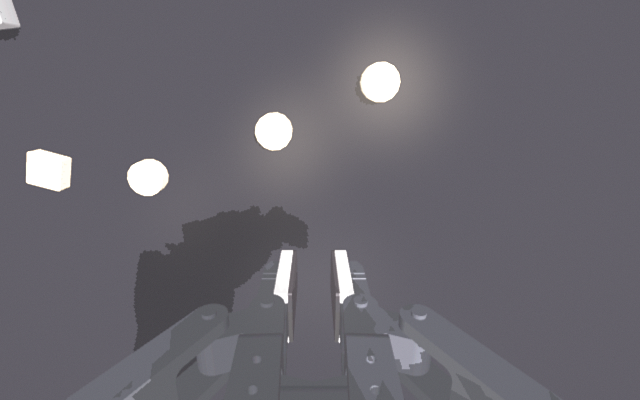

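Request:
move_arm([
  [0,0,0,0.004,0.011,-0.02,0.016],
  [0,0,0,0.004,0.011,-0.035,0.016],
  [0,0,0,0.004,0.01,-0.035,0.016],
  [0,0,0,0,0,-0.03,0.016],
  [0,0,0,0,0,-0.013,0.016],
])

```text
clock: 3.35
eef_pos: [406.8, -60.2, 19.6]
tool_rot: [-3.134, 0.008, -0.292]
force: [1.4, -0.3, 0.5]
width: 16.5
gripper_force: 0.0
```

Request:
move_arm([
  [0,0,0,0.0,0.0,0,0.016],
  [0,0,0,0.005,-0.0014,0,0.016],
  [0,0,0,0.005,-0.0014,0,0.016],
  [0,0,0,0.005,-0.0014,0,0.016],
  [0,0,0,0.005,-0.0014,0,0.016],
])

```text
clock: 3.85
eef_pos: [428.6, -65.1, 21.4]
tool_rot: [-3.133, 0.005, -0.29]
force: [0.1, -0.4, 0.1]
width: 16.2
gripper_force: 0.0
```

Request:
move_arm([
  [0,0,0,-0.008,0.003,0,0.016],
  [0,0,0,-0.008,0.003,0,0.016],
  [0,0,0,0,0,-0.006,0.016],
  [0,0,0,0,0,-0.006,0.016],
  [0,0,0,0,0,-0.004,0.016],
])

```text
clock: 4.35
eef_pos: [409.7, -58.1, 4.6]
tool_rot: [-3.133, 0.009, -0.29]
force: [-0.2, 0.3, -1.6]
width: 16.0
gripper_force: 0.0
```

Request:
move_arm([
  [0,0,0,0.006,-0.0017,0.001,0.016],
  [0,0,0,0.006,-0.0017,0,0.016],
  [0,0,0,0.006,-0.0017,0,0.016],
  [0,0,0,0.008,-0.0023,0,0.016],
  [0,0,0,0.01,-0.0028,0,0.016],
])

```text
clock: 4.85
eef_pos: [448.1, -69.1, 5.9]
tool_rot: [-3.133, 0.007, -0.29]
force: [0.4, 0.5, -0.1]
width: 16.0
gripper_force: 0.0
```

Request:
move_arm([
  [0,0,0,0.012,-0.0034,0,0.016],
  [0,0,0,0.012,-0.0034,0,0.016],
  [0,0,0,0.012,-0.0034,0,0.016],
  [0,0,0,0.012,-0.0034,0,0.016],
  [0,0,0,0.012,-0.0034,0,0.016],
])

```text
clock: 5.35
eef_pos: [508.5, -86.3, 5.8]
tool_rot: [-3.134, 0.007, -0.289]
force: [0.3, 0.1, -0.2]
width: 16.3
gripper_force: 0.0
```

```bash
cat >> h.py <<'E'
def mounts(n,k=5):
    im,d=eyes.get_image(n); c=eyes.calibration(n); P=cloud(c,d)
    print(n,"tcp",telemetry.read_state()["eef_pos"].round(1))
    for o in finder.cut_out(n,"mount0")[:k]:
        q=P[o["mask"]&(d>0)];h=np.percentile(q[:,2],90);t=q[q[:,2]>h-3]
        (x,y),r=cv2.minEnclosingCircle(t[:,:2].astype(np.float32)); b=np.array([[.985,-.172],[.172,.985]])@[x-673,y+180]
        print(round(o["confidence"],2),"z",h.round(1),round(x),round(y),"r",round(r,1),"bay",b.round(0))
    return im
E
python3 -c "
from h import *
cv2.imwrite('pics/w2.png',mounts('wrist')); mounts('scene')"
```

```text
wrist tcp [511.4 -87.2   6. ]
0.69 z 15.6 471 -73 r 35.4 bay [-217.   71.]
0.61 z 15.9 468 -168 r 16.3 bay [-204.  -24.]
0.51 z 7.5 460 63 r 3.6 bay [-252.  202.]
scene tcp [508.2 -86.2   5.7]
0.53 z 13.9 482 -62 r 30.6 bay [-209.   83.]
```

View pics/w2.png

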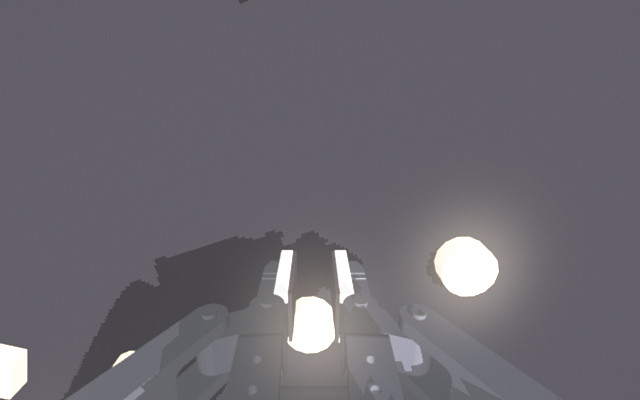

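```bash
python3 - <<'E'
from h import *
im,d=eyes.get_image("wrist"); c=eyes.calibration("wrist"); P=cloud(c,d)
m=np.zeros((400,640),bool); m[295:355,285:340]=1
m&=(im.min(2)>200)&(d>0)
q=P[m]; print(len(q),np.percentile(q,[5,50,95],axis=0).round(0))
for (v,u) in [(253,287),(253,342),(270,284),(300,292)]: print((v,u),P[v,u].round(1))
cv2.imwrite("pics/w3.png",np.hstack([eyes.get_image("side")[0][60:360,150:550]]))
E
```

```text
2058 [[436. -81.   2.]
 [454. -70.  15.]
 [466. -58.  16.]]
(253, 287) [521.3 -78.7  50.4]
(253, 342) [ 513.6 -102.1   49. ]
(270, 284) [520.2 -78.1  62.7]
(300, 292) [515.7 -81.2  78.1]
```

View pics/w3.png

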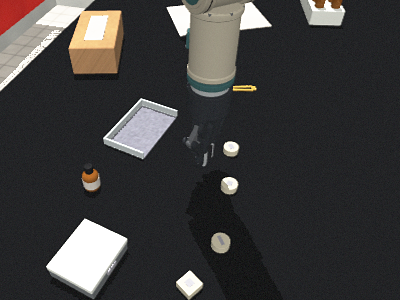

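```bash
python3 - <<'E'
from h import *
s=telemetry.read_state(); t=s["eef_pos"]; print(t,s["tool_rot"],s["qpos"].round(3),s["width"])
for n in ["wrist","side","scene"]:
    im,d=eyes.get_image(n); c=eyes.calibration(n); P=cloud(c,d)
    m=(d>0)&(np.hypot(P[...,0]-t[0],P[...,1]-t[1])<45)
    z=P[...,2][m]; print(n,m.sum(),np.histogram(z,bins=[-10,-4,4,8,12,16,20,25,30,35,40,45,50,60,80,100])[0])
    k=m&(P[...,2]>10)
    if k.any():
        q=P[k]; q=q[np.argsort(q[:,2])][:200]; print(np.percentile(q,[2,50,98],axis=0).round(0))
E
```

```text
[506.48466155 -85.60420934   5.65082786] [-3.13334374  0.00825325 -0.28968371] [-0.157  0.791  0.428  2.038 -0.726  0.475 -1.037] 16.13639843369567
wrist 42831 [    0 14327    70    69    74     0     0     0     0     0     6   196
   780  2168  9315]
[[ 463. -103.   10.]
 [ 466.  -76.   15.]
 [ 521.  -67.   48.]]
side 9097 [   0 1088    6    0    1    1    0    0    0    0    1   14   56  108
  124]
[[492. -97.  46.]
 [501. -71.  64.]
 [520. -64.  85.]]
scene 5900 [ 19 666   2   1   0   0   0   0   0   0   7  16  40  83 200]
[[ 498. -117.   44.]
 [ 515.  -94.   68.]
 [ 527.  -62.   88.]]
```

The cameras show the fingertips about 45 mm above the bench, but the TCP reads 6 mm. mount1 also never moved, since the fingers passed over it. I'll check this by lowering in small steps over empty bench while watching the force.

Request:
move_arm([
  [0,0,0,0,0,-0.002,0.016],
  [0,0,0,0,0,-0.002,0.016],
  [0,0,0,0,0,-0.002,0.016],
  [0,0,0,0,0,0,0.016],
])

```text
clock: 6.2
eef_pos: [507.1, -85.8, -0.6]
tool_rot: [-3.133, 0.008, -0.29]
force: [0.3, -0.9, 0.6]
width: 16.1
gripper_force: 0.0
```

Request:
move_arm([
  [0,0,0,0,0,-0.002,0.016],
  [0,0,0,0,0,-0.002,0.016],
  [0,0,0,0,0,-0.002,0.016],
  [0,0,0,0,0,-0.002,0.016],
  [0,0,0,0,0,0,0.016],
])

```text
clock: 6.7
eef_pos: [507.2, -85.8, -8.5]
tool_rot: [-3.133, 0.007, -0.29]
force: [-0.3, 0.8, 0.9]
width: 15.7
gripper_force: 0.0
```

```bash
cat >> h.py <<'E'
def tips():
    s=telemetry.read_state(); t=s["eef_pos"]; print("tcp",t.round(1),s["force"].round(1),s["width"].round(1))
    for n in ["wrist","side","scene"]:
        im,d=eyes.get_image(n); c=eyes.calibration(n); P=cloud(c,d)
        m=(d>0)&(np.hypot(P[...,0]-t[0],P[...,1]-t[1])<30)
        z=P[...,2][m]; print(n,np.histogram(z,bins=[4,8,12,16,20,25,30,35,40,45,50,60,80,100])[0])
E
python3 -c "
from h import *
tips()"
```

```text
Traceback (most recent call last):
  File "h.py", line 22, in tips
    s=telemetry.read_state(); t=s["eef_pos"]; print("tcp",t.round(1),s["force"].round(1),s["width"].round(1))
                                                                                         ^^^^^^^^^^^^^^^^
AttributeError: 'float' object has no attribute 'round'
```

```bash
sed -i 's/,s\["width"\].round(1))/)/' h.py
python3 -c "
from h import *
tips()"
```

```text
tcp [507.2 -85.8  -8.5] [-0.3  0.8  0.9]
wrist [   0    0    0    0    0    6  127  365  409  456 1045 3562 4332]
side [  5   0   0   0   0   1   8  18  31  27  59  68 109]
scene [  0   0   0   0   0   5  14  18  25  17  51 106  93]
```

Request:
move_arm([
  [0,0,0,-0.02,0.006,0,0.016],
  [0,0,0,-0.026,0.0075,0,0.016],
  [0,0,0,-0.026,0.0075,0,0.016],
  [0,0,0,-0.024,0.0075,0,0.016],
  [0,0,0,0,0,0,0.016],
])

```text
clock: 7.35
eef_pos: [406.8, -55.6, -8.1]
tool_rot: [-3.132, 0.013, -0.29]
force: [0.0, 0.2, -0.4]
width: 15.9
gripper_force: 0.0
```

Request:
move_arm([
  [0,0,0,0,0,-0.004,0.016],
  [0,0,0,0,0,-0.004,0.016],
  [0,0,0,0,0,-0.004,0.016],
  [0,0,0,0,0,-0.003,0.016],
  [0,0,0,0,0,0,0.016],
])

```text
clock: 7.85
eef_pos: [414.1, -57.9, -20.8]
tool_rot: [-3.134, 0.012, -0.29]
force: [-1.1, 0.8, -0.0]
width: 16.0
gripper_force: 0.0
```

```bash
python3 - <<'E'
from h import *
tips()
s=telemetry.read_state(); t=s["eef_pos"]
for n in ["wrist","side","scene"]:
    im,d=eyes.get_image(n); c=eyes.calibration(n); P=cloud(c,d)
    m=(d>0)&(np.hypot(P[...,0]-t[0],P[...,1]-t[1])<35)&(P[...,2]>5)
    q=P[m]; q=q[q[:,2]<q[:,2].min()+12]; print(n,len(q),np.percentile(q,[2,50,98],axis=0).round(0).tolist())
E
```

```text
tcp [414.1 -57.9 -20.8] [-1.1  0.8 -0. ]
wrist [   0    0  605   56  271  378  427  467  545  478 1431 4633 7314]
side [  9   6  11  22  13  25  24  28  22  12   8  42 114]
scene [  0   3  13   7  15  18  20  21  20  20  39 104  95]
wrist 1467 [[415.0, -78.0, 14.0], [441.0, -65.0, 15.0], [448.0, -48.0, 25.0]]
side 59 [[435.0, -71.0, 5.0], [442.0, -57.0, 15.0], [448.0, -51.0, 17.0]]
scene 39 [[407.0, -76.0, 11.0], [439.0, -65.0, 15.0], [447.0, -47.0, 22.0]]
```

Request:
move_arm([
  [0,0,0,0,0,-0.003,0.016],
  [0,0,0,0,0,-0.003,0.016],
  [0,0,0,0,0,-0.002,0.016],
  [0,0,0,0,0,-0.002,0.016],
  [0,0,0,0,0,0,0.016],
])

```text
clock: 8.65
eef_pos: [416.1, -58.1, -27.6]
tool_rot: [-3.135, 0.018, -0.289]
force: [-0.1, 0.1, -0.0]
width: 16.2
gripper_force: 0.0
```

```bash
python3 -c "
from h import *
tips(); cv2.imwrite('pics/w4.png',mounts('wrist'))"
```

```text
tcp [416.1 -58.1 -27.6] [-0.1  0.1 -0. ]
wrist [   0   10 1006  338  394  440  495  558  407  856 2196 4291 6770]
side [ 12   9  22  23  28  22  26  20  11   5  18  63 108]
scene [  1   8  23  18  16  19  24  16  23  11  51  91 107]
wrist tcp [416.  -58.1 -27.4]
0.93 z 16.0 464 -167 r 16.6 bay [-208.  -23.]
0.93 z 15.8 450 -67 r 16.1 bay [-239.   73.]
0.79 z 15.5 442 61 r 16.7 bay [-269.  197.]
```

View pics/w4.png

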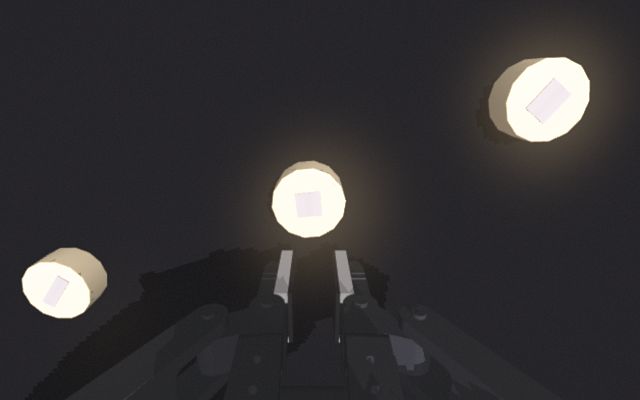

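Request:
move_arm([
  [0,0,0,0.004,-0.0012,-0.002,0.016],
  [0,0,0,0.004,-0.0012,-0.002,0.016],
  [0,0,0,0.006,-0.0017,-0.001,0.016],
  [0,0,0,0.006,-0.0017,0,0.016],
  [0,0,0,0.008,-0.0023,0,0.016],
])

```text
clock: 9.4
eef_pos: [444.6, -66.4, -32.4]
tool_rot: [-3.135, 0.018, -0.29]
force: [0.3, -1.0, 0.1]
width: 15.8
gripper_force: 0.1
```

Request:
move_arm([
  [0,0,0,0.01,-0.0029,0,0.016],
  [0,0,0,0.01,-0.0029,0,0.016],
  [0,0,0,0.01,-0.0029,0,0.016],
  [0,0,0,0.008,-0.0023,0,0.016],
  [0,0,0,0,0,0,0.016],
])

```text
clock: 9.9
eef_pos: [483.8, -77.8, -32.4]
tool_rot: [-3.136, 0.016, -0.289]
force: [-0.3, 0.5, 0.1]
width: 16.0
gripper_force: 0.0
```

```bash
python3 -c "
from h import *
tips(); mounts('wrist')"
```

```text
tcp [483.8 -77.8 -32.4] [-0.3  0.5  0.1]
wrist [  13  157 2449  445  459  481  558  416  839  900 3153 4376 4892]
side [16 17 29 36 24 29 23 17 15  6 49 99 97]
scene [  1  16  55  18  18  24  20  18  18  21  68  69 119]
wrist tcp [481.4 -77.  -32.4]
0.86 z 15.8 509 -86 r 16.1 bay [-177.   64.]
0.79 z 15.1 481 23 r 59.8 bay [-224.  167.]
```

Request:
move_arm([
  [0,0,0,0.012,-0.0035,0,0.016],
  [0,0,0,0.012,-0.0035,0,0.016],
  [0,0,0,0.012,-0.0035,0,0.016],
  [0,0,0,0.012,-0.0035,0,0.016],
  [0,0,0,0.012,-0.0035,0,0.016],
])

```text
clock: 10.65
eef_pos: [541.9, -94.6, -32.4]
tool_rot: [-3.135, 0.019, -0.29]
force: [-0.7, -0.1, -0.3]
width: 16.1
gripper_force: 0.2
```

Request:
move_arm([
  [0,0,0,0.012,-0.0035,0,0.016],
  [0,0,0,0.012,-0.0035,0,0.016],
  [0,0,0,0.01,-0.0029,0,0.016],
  [0,0,0,0.005,-0.0015,0,0.016],
  [0,0,0,0,0,0,0.016],
])

```text
clock: 11.15
eef_pos: [581.5, -106.3, -32.5]
tool_rot: [-3.135, 0.018, -0.289]
force: [-0.4, -0.0, 0.9]
width: 16.1
gripper_force: 0.0
```

```bash
python3 - <<'E'
from h import *
tips(); im=mounts('wrist'); cv2.imwrite('pics/w5.png',im); mounts('scene')
for n in["scene","side"]:
    for o in finder.pinpoint(n,"bay")[:1]: print(world(eyes.calibration(n),o["location"]).round(0))
E
```

```text
tcp [ 581.5 -106.3  -32.5] [-0.4 -0.   0.9]
wrist [  12  157 2390  450  464  481  550  417  842  883 3187 4334 4881]
side [ 11  19  23  36  27  31  26  20  21  14  73 118 111]
scene [  7  17  65  17  25  22  23  20  20  26  77  77 125]
wrist tcp [ 580.4 -105.9  -32.5]
0.72 z 15.8 607 -115 r 15.9 bay [-76.  53.]
scene tcp [ 580.7 -105.9  -32.4]
0.73 z 15.1 610 -114 r 14.8 bay [-74.  54.]
0.46 z 14.5 444 61 r 15.8 bay [-267.  198.]
0.27 z 57.6 710 6 r 9.1 bay [  4. 189.]
[ 671. -181.   -3.]
[ 670. -179.    1.]
```

View pics/w5.png

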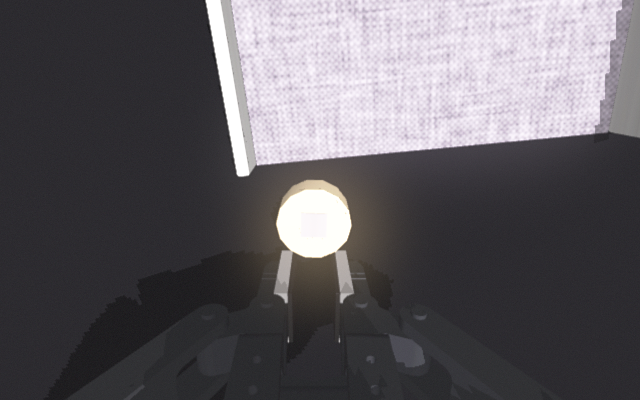

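Request:
move_arm([
  [0,0,0,0.007,-0.0032,0,0.016],
  [0,0,0,0.009,-0.005,0,0.016],
  [0,0,0,0.009,-0.005,0,0.016],
  [0,0,0,0.009,-0.005,0,0.016],
  [0,0,0,0.009,-0.0016,0,0.016],
])

```text
clock: 12.1
eef_pos: [625.0, -127.3, -32.4]
tool_rot: [-3.136, 0.018, -0.29]
force: [-0.6, -1.0, 0.3]
width: 16.1
gripper_force: 0.1
```

Request:
move_arm([
  [0,0,0,0.01,-0.0018,0,0.016],
  [0,0,0,0.01,-0.0018,0,0.016],
  [0,0,0,0.01,-0.0018,0,0.016],
  [0,0,0,0.006,-0.0011,0,0.016],
  [0,0,0,0.003,-0.0005,0,0.016],
])

```text
clock: 12.6
eef_pos: [663.7, -133.1, -32.5]
tool_rot: [-3.135, 0.018, -0.289]
force: [0.1, 0.4, 0.4]
width: 16.3
gripper_force: 0.2
```

```bash
python3 - <<'E'
from h import *
im=mounts('wrist'); cv2.imwrite('pics/w6.png',im); mounts('scene')
E
```

```text
wrist tcp [ 663.9 -133.1  -32.5]
scene tcp [ 662.9 -133.   -32.5]
0.57 z 14.8 691 -141 r 15.6 bay [11. 41.]
```

View pics/w6.png

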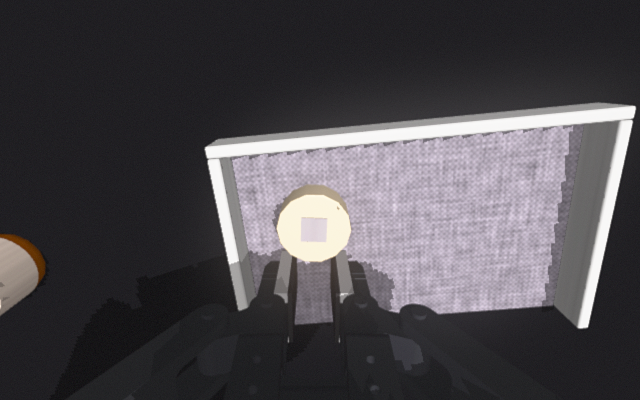

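Request:
move_arm([
  [0,0,0,-0.012,0.003,0,0.016],
  [0,0,0,-0.018,0.003,0.01,0.016],
  [0,0,0,-0.03,-0.004,0.025,0.016],
  [0,0,0,-0.036,-0.005,0.005,0.016],
  [0,0,0,-0.036,-0.005,0,0.016],
])

```text
clock: 13.3
eef_pos: [530.5, -141.2, 8.9]
tool_rot: [-3.135, 0.016, -0.289]
force: [-0.1, 0.5, -0.7]
width: 16.1
gripper_force: 0.0
```

Request:
move_arm([
  [0,0,0,-0.036,-0.005,0,0.016],
  [0,0,0,-0.036,-0.005,0,0.016],
  [0,0,0,-0.028,-0.004,0,0.016],
  [0,0,0,-0.008,-0.001,0,0.016],
  [0,0,0,0,0,0,0.016],
])

```text
clock: 13.8
eef_pos: [422.4, -156.1, 8.0]
tool_rot: [-3.135, 0.018, -0.292]
force: [0.4, -0.2, 0.6]
width: 15.8
gripper_force: 0.0
```

```bash
python3 -c "
from h import *
mounts('wrist'); mounts('scene')"
```

```text
wrist tcp [ 424.1 -156.1    7.9]
0.97 z 15.9 466 -167 r 15.9 bay [-206.  -23.]
0.51 z 6.0 437 49 r 9.6 bay [-272.  185.]
scene tcp [ 425.1 -155.9    7.6]
0.61 z 14.8 445 61 r 15.0 bay [-266.  198.]
0.6 z 14.8 690 -141 r 15.8 bay [10. 41.]
0.54 z 14.6 466 -166 r 17.6 bay [-206.  -22.]
```

Request:
move_arm([
  [0,0,0,0,0,-0.015,0.016],
  [0,0,0,0,0,-0.013,0.016],
  [0,0,0,0,0,-0.007,0.016],
  [0,0,0,0,0,-0.003,0.016],
  [0,0,0,0,0,-0.001,0.016],
])

```text
clock: 14.5
eef_pos: [423.4, -155.9, -31.6]
tool_rot: [-3.135, 0.018, -0.289]
force: [0.0, 0.2, -0.0]
width: 15.7
gripper_force: 0.0
```

Request:
move_arm([
  [0,0,0,0.004,-0.0011,0,0.016],
  [0,0,0,0.005,-0.0014,0,0.016],
  [0,0,0,0.005,-0.0014,0,0.016],
  [0,0,0,0.006,-0.0017,0,0.016],
  [0,0,0,0.008,-0.0023,0,0.016],
])

```text
clock: 15.0
eef_pos: [451.5, -163.8, -31.2]
tool_rot: [-3.135, 0.018, -0.289]
force: [0.0, -0.8, 0.3]
width: 16.1
gripper_force: 0.2
```

Request:
move_arm([
  [0,0,0,0.01,-0.0029,0,0.016],
  [0,0,0,0.012,-0.0034,0,0.016],
  [0,0,0,0.012,-0.0034,0,0.016],
  [0,0,0,0.012,-0.0034,0,0.016],
  [0,0,0,0.012,-0.0034,0,0.016],
])

```text
clock: 15.5
eef_pos: [510.2, -180.6, -31.4]
tool_rot: [-3.135, 0.018, -0.289]
force: [-0.6, 0.7, -0.0]
width: 16.2
gripper_force: 0.2
```

Request:
move_arm([
  [0,0,0,0.012,-0.0034,0,0.016],
  [0,0,0,0.012,-0.0034,0,0.016],
  [0,0,0,0.012,-0.0034,0,0.016],
  [0,0,0,0.009,-0.0026,0,0.016],
  [0,0,0,0.004,-0.0011,0,0.016],
])

```text
clock: 16.0
eef_pos: [559.3, -194.5, -31.5]
tool_rot: [-3.136, 0.017, -0.289]
force: [-0.5, 0.6, -0.5]
width: 16.0
gripper_force: 0.2
```

```bash
python3 -c "
from h import *
mounts('wrist'); mounts('scene')"
```

```text
wrist tcp [ 559.5 -194.6  -31.5]
0.93 z 15.8 688 -142 r 16.8 bay [ 9. 41.]
0.72 z 15.8 584 -203 r 16.1 bay [-84. -38.]
scene tcp [ 557.9 -194.2  -31.5]
0.65 z 14.9 445 60 r 15.9 bay [-266.  198.]
0.6 z 14.7 586 -202 r 15.4 bay [-81. -37.]
0.57 z 14.8 691 -141 r 16.0 bay [11. 41.]
```

Request:
move_arm([
  [0,0,0,0.008,-0.002,0,0.016],
  [0,0,0,0.011,-0.0028,0,0.016],
  [0,0,0,0.011,-0.0028,0,0.016],
  [0,0,0,0.011,-0.0028,0,0.016],
  [0,0,0,0.011,-0.0028,0,0.016],
])

```text
clock: 16.7
eef_pos: [610.7, -207.5, -31.3]
tool_rot: [-3.135, 0.018, -0.29]
force: [-0.2, -0.1, 0.1]
width: 16.1
gripper_force: 0.1
```

Request:
move_arm([
  [0,0,0,0.011,-0.0028,0,0.016],
  [0,0,0,0.011,-0.0028,0,0.016],
  [0,0,0,0.009,-0.0022,0,0.016],
  [0,0,0,0.006,-0.0015,0,0.016],
  [0,0,0,0.003,-0.0006,0,0.016],
])

```text
clock: 17.2
eef_pos: [650.5, -217.4, -31.5]
tool_rot: [-3.135, 0.018, -0.289]
force: [0.5, 0.9, 0.3]
width: 15.9
gripper_force: 0.2
```

```bash
python3 -c "
from h import *
mounts('wrist'); mounts('scene')"
```

```text
wrist tcp [ 650.7 -217.5  -31.5]
0.87 z 15.8 675 -226 r 16.0 bay [ 10. -44.]
0.56 z 15.6 688 -141 r 16.7 bay [ 9. 41.]
scene tcp [ 649.9 -217.3  -31.5]
0.68 z 14.9 691 -141 r 15.8 bay [11. 41.]
0.61 z 56.3 712 5 r 7.3 bay [  6. 189.]
0.52 z 14.9 676 -225 r 16.5 bay [ 11. -44.]
0.49 z 14.9 444 61 r 15.9 bay [-267.  198.]
```

Request:
move_arm([
  [0,0,0,-0.012,0.0035,0,0.016],
  [0,0,0,-0.02,0.0055,0.012,0.016],
  [0,0,0,-0.015,0.02,0.025,0.016],
  [0,0,-7.7,-0.022,0.035,0.008,0.016],
  [0,0,-7.7,-0.022,0.035,0,0.016],
])

```text
clock: 17.9
eef_pos: [559.2, -118.4, 15.3]
tool_rot: [-3.134, 0.015, -0.566]
force: [0.3, 0.5, -0.6]
width: 16.5
gripper_force: 0.0
```

Request:
move_arm([
  [0,0,-7.7,-0.024,0.036,0,0.016],
  [0,0,-7.7,-0.024,0.036,0,0.016],
  [0,0,0,-0.024,0.036,0,0.016],
  [0,0,0,-0.024,0.036,0,0.016],
  [0,0,0,-0.024,0.036,0,0.016],
])

```text
clock: 18.4
eef_pos: [437.7, 62.9, 13.9]
tool_rot: [-3.135, 0.018, -0.827]
force: [0.3, 0.7, -0.1]
width: 16.0
gripper_force: 0.0
```

Request:
move_arm([
  [0,0,0,-0.018,0.027,0,0.016],
  [0,0,0,-0.006,0.006,0,0.016],
  [0,0,0,0,0,0,0.016],
])

```text
clock: 18.7
eef_pos: [414.2, 95.6, 13.9]
tool_rot: [-3.135, 0.019, -0.825]
force: [-0.2, 0.4, 0.0]
width: 15.7
gripper_force: 0.0
```

```bash
python3 -c "
from h import *
mounts('wrist')"
```

```text
wrist tcp [415.6  94.2  13.9]
0.62 z 15.9 443 59 r 16.0 bay [-268.  196.]
```

Request:
move_arm([
  [0,0,0,-0.002,-0.002,-0.016,0.016],
  [0,0,0,0,0,-0.015,0.016],
  [0,0,0,0,0,-0.008,0.016],
  [0,0,0,0,0,-0.004,0.016],
  [0,0,0,0,0,-0.003,0.016],
])

```text
clock: 19.3
eef_pos: [417.0, 92.3, -28.9]
tool_rot: [3.142, 0.021, -0.829]
force: [1.0, -0.8, -0.7]
width: 16.1
gripper_force: 0.0
```

```bash
python3 -c "
from h import *
tips();mounts('wrist')"
```

```text
tcp [417.   92.3 -28.9] [ 1.  -0.8 -0.7]
wrist [   3   42  605  305  407  462  516  533  552  730 2400 4291 6349]
side [  3   8  19  22  43  35  35  34  26  30  92 192 153]
scene [  3  13  14  20  23  26  26  17  22  17  71 100  91]
wrist tcp [416.4  93.2 -28.5]
0.55 z 15.9 442 61 r 16.0 bay [-269.  198.]
```

Request:
move_arm([
  [0,0,0,0.003,-0.0033,-0.002,0.016],
  [0,0,0,0.0034,-0.0037,-0.001,0.016],
  [0,0,0,0.004,-0.0044,0,0.016],
  [0,0,0,0.005,-0.0055,0,0.016],
  [0,0,0,0.006,-0.0066,0,0.016],
])

```text
clock: 20.05
eef_pos: [438.0, 69.2, -31.7]
tool_rot: [-3.141, 0.022, -0.827]
force: [-0.2, -0.6, -0.8]
width: 15.7
gripper_force: 0.1
```

Request:
move_arm([
  [0,0,0,0.0081,-0.0089,0,0.016],
  [0,0,0,0.0081,-0.0089,0,0.016],
  [0,0,0,0.0081,-0.0089,0,0.016],
  [0,0,0,0.006,-0.0066,0,0.016],
  [0,0,0,0.003,-0.0033,0,0.016],
])

```text
clock: 20.55
eef_pos: [471.8, 31.9, -31.7]
tool_rot: [-3.141, 0.021, -0.828]
force: [-0.1, -0.8, 0.2]
width: 15.7
gripper_force: 0.1
```

```bash
python3 -c "
from h import *
mounts('wrist')"
```

```text
wrist tcp [472.   31.7 -31.7]
0.89 z 15.8 489 12 r 16.1 bay [-214.  157.]
```

Request:
move_arm([
  [0,0,0,0.007,-0.0077,0,0.016],
  [0,0,0,0.0085,-0.0093,0,0.016],
  [0,0,0,0.0085,-0.0093,0,0.016],
  [0,0,0,0.0085,-0.0093,0,0.016],
  [0,0,0,0.0085,-0.0093,0,0.016],
])

```text
clock: 21.15
eef_pos: [512.7, -12.9, -31.7]
tool_rot: [-3.141, 0.022, -0.827]
force: [-0.9, 0.5, 1.0]
width: 16.0
gripper_force: 0.1
```

Request:
move_arm([
  [0,0,0,0.0085,-0.0093,0,0.016],
  [0,0,0,0.0085,-0.0093,0,0.016],
  [0,0,0,0.0085,-0.0093,0,0.016],
  [0,0,0,0.0085,-0.0093,0,0.016],
  [0,0,0,0.0085,-0.0093,0,0.016],
])

```text
clock: 21.65
eef_pos: [554.9, -59.0, -31.7]
tool_rot: [-3.141, 0.022, -0.827]
force: [-0.1, -0.0, 0.8]
width: 16.1
gripper_force: 0.1
```

Request:
move_arm([
  [0,0,0,0.0085,-0.0093,0,0.016],
  [0,0,0,0.007,-0.0077,0,0.016],
  [0,0,0,0.003,-0.0033,0,0.016],
])

```text
clock: 21.95
eef_pos: [573.8, -80.0, -31.6]
tool_rot: [-3.141, 0.021, -0.828]
force: [-0.1, 0.0, -0.4]
width: 16.0
gripper_force: 0.1
```

```bash
python3 -c "
from h import *
cv2.imwrite('pics/w7.png',mounts('wrist')); mounts('scene')"
```

```text
wrist tcp [573.9 -80.1 -31.7]
0.69 z 15.7 680 -134 r 10.8 bay [-1. 47.]
0.62 z 15.7 591 -100 r 16.1 bay [-94.  65.]
scene tcp [572.7 -78.6 -31.8]
0.68 z 15.2 595 -99 r 14.4 bay [-90.  67.]
0.46 z 14.9 690 -141 r 15.5 bay [10. 41.]
0.45 z 14.7 677 -226 r 16.2 bay [ 11. -44.]
```

View pics/w7.png

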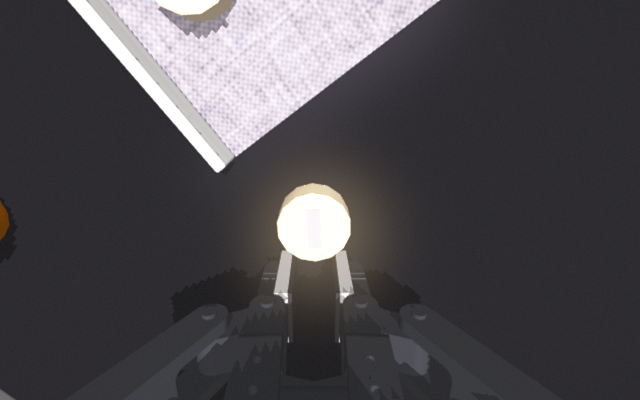

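Request:
move_arm([
  [0,0,0,0.007,-0.0077,0,0.016],
  [0,0,0,0.0081,-0.0089,0,0.016],
  [0,0,0,0.0081,-0.0089,0,0.016],
  [0,0,0,0.0081,-0.0089,0,0.016],
  [0,0,0,0.0081,-0.0089,0,0.016],
])

```text
clock: 22.65
eef_pos: [613.0, -123.1, -31.7]
tool_rot: [-3.142, 0.022, -0.827]
force: [0.1, -0.4, 0.1]
width: 16.0
gripper_force: 0.1
```

Request:
move_arm([
  [0,0,0,0.0081,-0.0089,0,0.016],
  [0,0,0,0.0081,-0.0089,0,0.016],
  [0,0,0,0.0075,-0.0082,0,0.016],
  [0,0,0,0.006,-0.0066,0,0.016],
  [0,0,0,0.004,-0.0044,0,0.016],
])

```text
clock: 23.15
eef_pos: [646.5, -159.7, -31.7]
tool_rot: [-3.141, 0.022, -0.827]
force: [-0.7, 0.1, -0.0]
width: 15.7
gripper_force: 0.2
```

```bash
python3 -c "
from h import *
mounts('wrist'); mounts('scene')"
```

```text
wrist tcp [ 647.  -160.6  -31.6]
0.73 z 15.8 689 -142 r 16.3 bay [ 9. 40.]
0.65 z 15.9 664 -180 r 16.3 bay [-9. -2.]
0.59 z 16.1 676 -227 r 15.9 bay [ 11. -45.]
scene tcp [ 645.9 -159.1  -31.8]
0.48 z 14.9 677 -225 r 17.0 bay [ 12. -44.]
0.46 z 14.7 667 -180 r 15.7 bay [-6. -1.]
0.44 z 15.0 690 -141 r 15.8 bay [10. 41.]
```

Request:
move_arm([
  [0,0,0,-0.007,0.0077,0,0.016],
  [0,0,0,-0.014,0.0154,0.005,0.016],
  [0,0,0,-0.014,0.0154,0.03,0.016],
  [0,0,0,-0.02,0.01,0.04,0.016],
  [0,0,0,-0.03,0,0.04,0.016],
])

```text
clock: 23.85
eef_pos: [560.3, -106.5, 83.7]
tool_rot: [-3.14, 0.024, -0.822]
force: [0.7, -0.5, 1.0]
width: 16.4
gripper_force: 0.0
```

Request:
move_arm([
  [0,0,0,-0.03,0,0.03,0.016],
  [0,0,0,-0.02,0,0.0,0.016],
  [0,0,0,0,0,0,0.016],
])

```text
clock: 24.15
eef_pos: [507.7, -108.9, 114.3]
tool_rot: [-3.14, 0.025, -0.828]
force: [0.9, 0.3, 0.5]
width: 15.9
gripper_force: 0.0
```

```bash
python3 - <<'E'
from h import *
im=mounts('scene'); c=eyes.calibration("scene"); cv2.imwrite("pics/fin.png",cv2.resize(im[130:290,180:480],None,fx=2.5,fy=2.5))
for t in ["square_mount","slide_box","dropper","tweezers","bay"]:
    for o in finder.pinpoint("scene",t)[:1]: print(t,world(c,o["location"]).round(0))
E
```

```text
scene tcp [ 509.8 -108.9  113.8]
0.74 z 15.0 666 -180 r 16.5 bay [-7. -1.]
0.66 z 14.8 677 -226 r 16.9 bay [ 12. -44.]
0.52 z 14.8 690 -140 r 16.0 bay [10. 42.]
square_mount [ 687. -137.   -0.]
dropper [709.   5.   1.]
tweezers [ 515. -385.    3.]
bay [ 671. -176.   -1.]
```

View pics/fin.png

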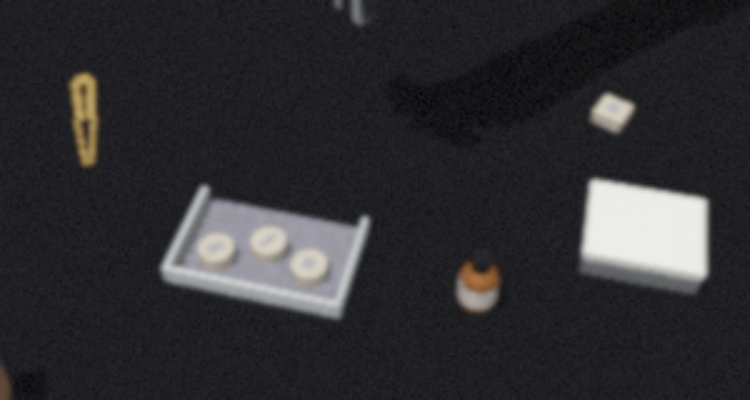

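The final picture shows three round mounts flat in the bay, at crop pixels (216,250), (268,242) and (309,265). The square mount at (612,112), the slide box, the dropper and the tweezers are all where they started. The finder's "square_mount" hit inside the bay is really a round one.

```bash
python3 -c "
from h import *
print(ctrl.finish_job())"
```

```text
the job is handed in; nothing more can be done
None
```

The job is handed in after about 24 s: all three round mounts lie flat and wholly inside the bay, pushed only along the bench, and the square mount, slide box, dropper and tweezers are where they were (the TCP's z reading was about 37 mm too low, so I set the fingertip height from the cameras).

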